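# Release the hidden cover latch of a controller

## Robot

A 6-joint arm with a two-finger parallel gripper is mounted at the origin on a cart in front of the work surface, level with it; the furniture and walls round the work are solid. World frame = base frame: x ahead of the robot, y to its left, z up, the work surface at z = 0. Lengths are in mm, angles in rad, forces in N, time in s.
With the tool pointing down it reaches from about 350 to 775 mm from the base axis. Payload 7.3 kg.
Tool frame: the origin (TCP) lies on the centre line of the jaws, within the pads' length; the fingertips stand 17 mm ahead of it and the grasp point (between the pads) lies 2 mm behind it; z points along the fingers, y is the line along which they close (so a half turn about z gives the same grasp; the last joint's range is limited). The gripper opens to 92 mm and grips with 3 to 60 N. Pads are 19 mm wide; open, the fingers measure 130 mm over their backs; the gripper's body (75 mm by 190 mm) begins 47 mm behind the grasp point.
Start: joints at [1.049, 0.342, 1.524, -0, 1.275, -0.146], TCP at [192.67, 488.387, 243.741] pointing down, gripper open.
Joint ranges: [-2.53, 2.53], [-0.77, 2.02], [0.04, 2.7], [-1, 4.14], [0.28, 2.66], [-3.11, 3.11]. Speed limits (rad/s): [2.57, 2.57, 3.14, 3.14, 3.14, 3.14].

## Interface

Orientations are given as [roll, pitch, yaw] about the fixed x, y, z axes, in that order (R = Rz(yaw) Ry(pitch) Rx(roll)).
In Python, from plant import bot gives the robot as it stands. The module is installed in compiled form; this text tells all that it offers.
- The arm moves only by the shell command python3 -m pendant 'ROWS'. ROWS is JSON, a list of rows, each a list of 3 entries, a list of its own where there are three numbers: the shift along the world's x, y, z as a fraction of full scale, then the turn, a rotation vector about the world's x, y, z as a fraction of full scale, then the opening, from -1 (shut) to 1 (fully open), so that 0 is half open. In form: [[[tx, ty, tz], [rx, ry, rz], claw], ...]. A call has exactly 10 rows; each row shifts and turns the commanded pose from where the row before left it; what a row does not reach is not made up. Full scale, the value 1, is 30 mm for a shift and 0.12 rad for a turn. A row lasts 1/12 s, in which the tool goes at most 41.7 mm and 7.16 degrees, less where a joint would pass 70% of its speed; a pose out of reach is approached as far as the arm can. A call with a number of a shift or a turn outside -1 to 1 is refused whole. A call with a gripper value outside its range is refused whole. The fingers move at their own pace and stop on an object; the grip force is fixed at half the most. Time passes only in rows, so rows that do not move let the fingers close, or fill a call up. It gives the time, the measured TCP pose, the force, the opening and the grip force at its end, in the units of the state.
- bot.get_obs(): the state, without advancing time (a new reading comes with each control period).
- bot.capture(name): name is "scene" or "top" or "wrist"; returns the picture (400x640x3 uint8, blue, green, red); there is no depth.
- bot.camera_params(name): a dict with "fovy" (degrees; the focal length in pixels is half the picture's height over the tangent of half this angle, whatever the lens; pixels are square), "cx", "cy" (the principal point, pixels), "camera_from_world" (4x4, takes a point from world to camera coordinates). Camera axes: x right, y down, z forward; pixel columns grow to the right and rows downward; lengths in mm; the calibration is good to about 2 mm. A picture is of the moment at which its call begins: read the wrist's pose just before it. camera_params takes no time and is no camera call; for the wrist camera it gives the pose at the moment of the call.
- bot.close_job(): hands the job in; it is judged then, once.
The state is a dict: "time": time; "joint_positions": joint angles; "dq": joint speeds; "tau": joint torques, N m; "tool_pos": TCP position; "tcp_rot": TCP orientation; "contact_force": force on the tool from outside, world axes, zero at the start; "moment": the same for the moment, N m; "grip_width": finger opening in mm; "finger_force": force on a finger pad.
Only numpy, scipy, OpenCV 4.12 (cv2) and the standard library are available. Lean on these libraries where they do the work, as an engineer would, in place of code of your own. Each camera call takes 0.05 s, during which the arm holds its last target. There are 200 camera calls.

## Task

Open the controller that stands on the sloping bench stand: its cover is held by a spring latch behind a slot in the lower end face, under the cover's edge where it cannot be seen. Take the orange flat-blade screwdriver from the blue mat, feel with its tip along the black recessed strip of that face until it drops into the slot, and push straight in until the latch lets go and the cover springs up; do not ram it. Then draw the screwdriver out, lay it back down on the mat, and leave everything else where it is.

Things in the scene. Friction and masses are not known exactly. Their poses are not given: they have to be found in the camera images.
- control_box: Grey controller with a white cover, 145 mm long, 200 wide, 96 thick, on a dark steel bench stand that slopes it 25 degrees towards the robot; fixed. Origin on the table under the stand; x horizontal towards its far, upper end (away from the robot), y across it, z up. Its lower end face, 200 x 87 mm, looks towards the robot and 25 degrees down: outward normal (-0.906, 0, -0.423) in this frame.
- strip_centre (a point): On the surface of the black strip, at the middle of the lower end face, 141 mm above the table; axes as control_box. The strip shows in a window 92 mm wide (y) and 32 mm high, 3 mm below the grey face. It has one upright slot, 13 mm wide and 22 mm high, centred in its height; along y the slot's middle lies up to 28 mm to either side of this point, differently in each box.
- lid_edge (a point): Middle of the cover's lower edge, directly above the strip (about 45 mm up the slope of the end face, 4 mm proud of it). Nothing stands in front of the end face, and the cover never swings out in front of it. A rod enters the slot squarely when it points along (0.906, 0, 0.423) of control_box: 25 degrees upwards, handle low. The open space under the face reaches down to the table.
- latch (a joint): Spring latch, m: 0 at rest. Its dark steel pad fills the slot's opening 5 mm in from the strip's surface and is pushed along (0.906, 0, 0.423) of control_box, with 3 N at first and about 6 N plus friction at its stop at 0.014; it springs back when released. It lets go of the cover at 0.007 to 0.009, with the tip 12 to 14 mm in.
- lid (a joint): Cover, rad: 0 shut; its hinge is at the upper end. Once the latch lets go, a spring opens it to its stop at 1.05 in about 2 s and holds it there.
- flat_grip (a point): On the axis of the orange screwdriver's handle, near its balance point, half-way up; 16.5 mm above the table as it lies on the mat. Handle 28 mm thick, 83 mm long, from 15 mm before this point (towards the tip) to 67 mm behind it. Own -y axis: from handle to tip. The tip is 127.5 mm away. The tool starts tip away from the robot.
- flat_tip (a point): Tip of the orange flat-blade screwdriver (195 mm long, about 90 g), on its axis; axes as flat_grip. For contact the shank counts as a taper: 6 mm thick at the tip, 8 mm thick 10 mm behind it, 10 mm thick 20 mm behind it.
- cross_mid (a point): Middle of the blue cross-head screwdriver (180 mm long, handle 28 mm thick), which lies beside the orange one, about 100 mm away, and is not needed. Which of the two lies left varies. Axes as flat_grip.
- tool_mat: Blue mat with a black edge, 250 (x) x 210 (y) x 3 mm, fixed flat on the table to the robot's right; origin under its centre. The two screwdrivers lie on it side by side, 50 mm to either side of its middle.
- spanner: Chromed adjustable spanner, 183 mm long, 12 mm thick, loose on the left of the table; origin on its underside.
- carton: White carton, 67 x 68 x 104 mm, loose, left of the controller; origin at the middle of its underside.
- roll: Upright white roll of film, 68 mm across, 135 mm high, loose, right of the controller; origin at the middle of its underside.

How it is judged:
By the outcome, as a careful person would: the job done as asked, in the order asked, and still so for the second after the job is handed in, with the robot touching nothing.
It also fails if it takes over 56 s, if anything falls off the work surface, if the arm or the gripper's body presses on something with over 40 N, if the wrist force passes 120 N, or if a joint passes its speed limit or range.

## Working session

There is one attempt and no reset: what is moved stays moved. The work goes in short steps, Python scripts to look and compute and a shell command to move; the robot and the scene stay as the last step left them, time stands still between calls to the robot, and variables do not carry over. Pictures are saved under pics/ and viewed, at most 10 in all, crops included, and the job is handed in when it is done.

```bash
mkdir -p pics
cat > h.py <<'E'
import numpy as np, cv2
from scipy.spatial.transform import Rotation as R
from plant import bot
def ray(cam,u,v,P=None):
    P=P or bot.camera_params(cam); f=200/np.tan(np.radians(P["fovy"])/2)
    T=np.array(P["camera_from_world"]); d=T[:3,:3].T@np.array([(u-P["cx"])/f,(v-P["cy"])/f,1.]); o=-T[:3,:3].T@T[:3,3]
    return o,d/np.linalg.norm(d)
def onz(cam,u,v,z,P=None):
    o,d=ray(cam,u,v,P); return o+d*(z-o[2])/d[2]
def proj(cam,p,P=None):
    P=P or bot.camera_params(cam); f=200/np.tan(np.radians(P["fovy"])/2)
    q=np.array(P["camera_from_world"])@np.r_[p,1]; return q[:2]/q[2]*f+[P["cx"],P["cy"]]
E
python3 - <<'E'
from h import *
np.set_printoptions(suppress=True,precision=3)
o=bot.get_obs(); print({k:np.round(v,3) for k,v in o.items()})
a=[bot.capture(n) for n in("scene","top")]
for n,i in zip(("scene","top"),a): cv2.imwrite(f"pics/{n}0.png",i); P=bot.camera_params(n); print(n,P["fovy"],P["cx"],P["cy"],np.array(P["camera_from_world"]))
E
```

```text
{'time': np.float64(0.0), 'joint_positions': array([ 1.049,  0.343,  1.525,  0.   ,  1.275, -0.146]), 'dq': array([-0.   , -0.   ,  0.001, -0.   ,  0.001,  0.001]), 'tau': array([ -0.002, -43.124, -24.422,   0.072,   0.056,  -0.   ]), 'tool_pos': array([192.465, 488.04 , 243.031]), 'tcp_rot': array([-3.14 , -0.   ,  2.766]), 'contact_force': array([-0.101,  0.88 , -0.094]), 'moment': array([-0.   ,  0.033, -0.012]), 'finger_force': np.float64(0.0), 'grip_width': np.float64(91.901)}
scene 43.361842701335476 315.5031326928609 198.65228651103217 [[   0.85    -0.526   -0.022 -513.507]
 [  -0.299   -0.448   -0.842  329.846]
 [   0.433    0.723   -0.538 1174.588]
 [   0.       0.       0.       1.   ]]
top 44.60139284978363 312.7460770556445 199.89320924082128 [[  -0.026   -1.      -0.009   10.565]
 [  -0.983    0.027   -0.179  593.793]
 [   0.179    0.005   -0.984 1487.904]
 [   0.       0.       0.       1.   ]]
```

View pics/scene0.png

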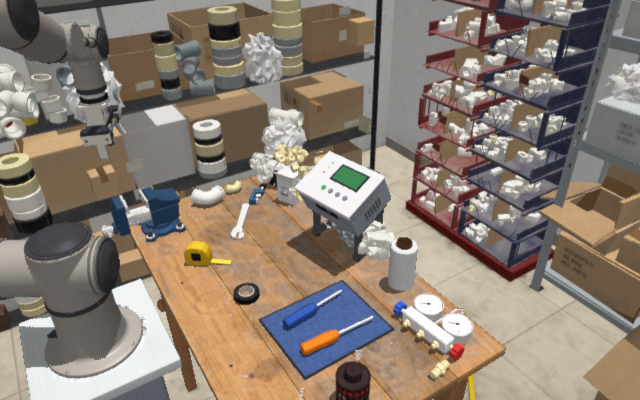

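View pics/top0.png

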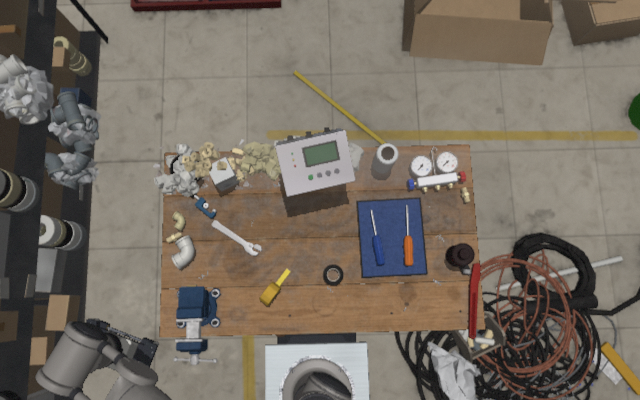

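Scene view: robot left, orange driver at (320,342)→(372,320), box at (343,185). Top view: orange handle near (408,250), its tip near (406,206), blue driver to its left, cover's lower edge about (287,194)–(354,181). Now I'll measure these.

Run:
```python
from h import *
np.set_printoptions(suppress=True,precision=2)
t=cv2.imread("pics/top0.png"); s=cv2.imread("pics/scene0.png")
for n,i,(x0,x1,y0,y1) in(("top",t,(350,440,190,285)),("scene",s,(250,400,280,370))):
    h=cv2.cvtColor(i,cv2.COLOR_BGR2HSV); m=np.zeros(i.shape[:2],np.uint8)
    m[y0:y1,x0:x1]=cv2.inRange(h,(3,150,120),(22,255,255))[y0:y1,x0:x1]
    v,u=np.nonzero(m); p=np.c_[u,v].astype(float); c=p.mean(0); d=np.linalg.svd(p-c,full_matrices=False)[2][0]
    k=(p-c)@d; e=[c+d*k.min(),c+d*k.max()]
    print(n,len(p),c,e,[onz(n,*q,16.5) for q in e],onz(n,*c,16.5))
    g=np.zeros_like(m); g[y0:y1,x0:x1]=cv2.inRange(h,(0,0,120),(180,70,255))[y0:y1,x0:x1]
    _,l,st,cc=cv2.connectedComponentsWithStats(g)
    for j in range(1,len(st)):
        if st[j][4]>15:
            v,u=np.nonzero(l==j); r=np.c_[u,v]; print(" shank",st[j],r[v.argmin()],onz(n,*r[v.argmin()],16.5))
# cover in top
h=cv2.cvtColor(t,cv2.COLOR_BGR2HSV); m=np.zeros(t.shape[:2],np.uint8); m[120:205,268:362]=cv2.inRange(h,(0,0,165),(180,40,255))[120:205,268:362]
cs=max(cv2.findContours(m,0,2)[0],key=cv2.contourArea); r=cv2.minAreaRect(cs); b=cv2.boxPoints(r); print("cover",r,b)
for q in b: print(q,onz("top",*q,179),onz("top",*q,240))
cv2.imwrite("pics/c.png",cv2.resize(np.hstack([t[120:220,262:368],cv2.cvtColor(m,8)[120:220,262:368]]),None,fx=3.7,fy=3.7,interpolation=2))
```

```text
top 220 [408.14 250.3 ] [array([407.56, 235.94]), array([408.69, 264.09])] [array([ 475.46, -304.46,   16.5 ]), array([ 386.32, -302.62,   16.5 ])] [ 429.75 -303.52   16.5 ]
 shank [357 195   8   5  20] [363 195] [ 612.26 -168.41   16.5 ]
 shank [350 199   6  13  33] [354 199] [ 599.89 -138.72   16.5 ]
 shank [406 205   3  31  70] [406 205] [ 575.59 -305.52   16.5 ]
 shank [423 205  15   9  78] [424 205] [ 574.   -363.45   16.5 ]
 shank [371 210   6  26  57] [371 210] [ 562.36 -191.97   16.5 ]
 shank [427 214  13  13  49] [439 214] [ 543.37 -409.59   16.5 ]
 shank [435 235   5   6  17] [437 235] [ 475.93 -398.34   16.5 ]
 shank [433 278   7   7  21] [433 278] [ 341.03 -376.14   16.5 ]
scene 469 [319.38 341.3 ] [array([337.84, 332.65]), array([301.02, 349.91])] [array([ 478.6 , -300.87,   16.5 ]), array([ 382.16, -298.24,   16.5 ])] [ 429.41 -299.53   16.5 ]
 shank [389 280  11  10  89] [390 280] [ 691.33 -225.83   16.5 ]
 shank [250 286   5  10  31] [250 286] [376.61 -47.69  16.5 ]
 shank [317 290  25  16  88] [338 290] [ 557.84 -183.51   16.5 ]
 shank [358 294  18  17  48] [358 294]
[... 282 characters left out ...]
.5 ]
 shank [366 342  16  10  81] [373 342] [ 529.54 -366.56   16.5 ]
 shank [384 346   5   9  20] [384 346] [ 543.12 -388.93   16.5 ]
 shank [355 349  11  12  65] [360 349] [ 493.35 -366.89   16.5 ]
 shank [388 366   7   4  22] [390 366] [ 520.05 -438.71   16.5 ]
cover ((321.06744384765625, 161.29214477539062), (51.1180534362793, 83.34790802001953), 77.00537872314453) [[274.71 145.76]
 [355.93 127.02]
 [367.42 176.83]
 [286.21 195.57]]
[274.71 145.76] [737.07 102.5  179.  ] [718.67  97.46 240.  ]
[355.93 127.02] [ 788.04 -140.19  179.  ] [ 767.4  -134.59  240.  ]
[367.42 176.83] [ 635.1  -167.39  179.  ] [ 621.17 -160.6   240.  ]
[286.21 195.57] [585.92  70.87 179.  ] [574.15  67.22 240.  ]
```

View pics/c.png

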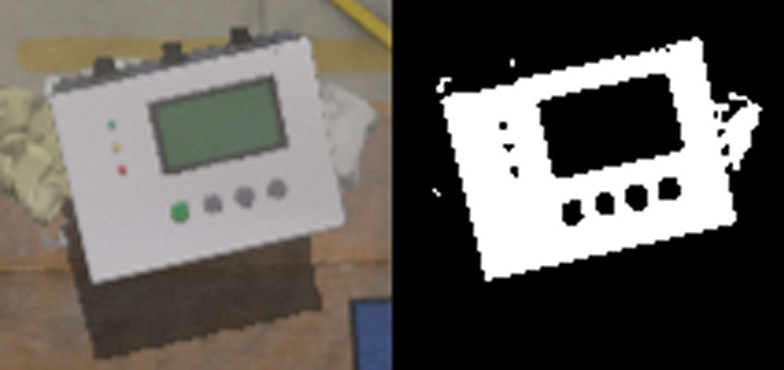

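The crop shows the cover cleanly, with its lower edge from about (287,196) to (355,180). I'll fit a line to that edge and get the box frame.

```bash
cat >> h.py <<'E'
np.set_printoptions(suppress=True,precision=2)
E
python3 - <<'E'
from h import *
t=cv2.imread("pics/top0.png")
h=cv2.cvtColor(t,cv2.COLOR_BGR2HSV); m=cv2.inRange(h,(0,0,165),(180,40,255))
cols=np.arange(290,352); bot_=np.array([150+np.nonzero(m[150:205,c])[0].max()+.5 for c in cols])
k=np.polyfit(cols,bot_,1); k=np.polyfit(cols[abs(bot_-np.polyval(k,cols))<1.2],bot_[abs(bot_-np.polyval(k,cols))<1.2],1); print(k)
rows=np.arange(165,178); le=[262+np.nonzero(m[r,262:300])[0][0] if 0 else 300-np.argmin(m[r,300:262:-1]>0) for r in rows]; re=[np.argmin(m[r,345:375]>0)+345-.5 for r in rows]
print(le,re)
a=np.polyfit(rows,np.array(le)+.5,1); b=np.polyfit(rows,re,1)
def X(l): # u=l0*v+l1, v=k0*u+k1
    v=(k[0]*l[1]+k[1])/(1-k[0]*l[0]); return np.array([l[0]*v+l[1],v])
L,Rr=X(a),X(b); PL,PR=onz("top",*L,179),onz("top",*Rr,179)
print(L,Rr,PL,PR,np.linalg.norm(PL-PR))
y=(PL-PR)/np.linalg.norm(PL-PR); yaw=np.arctan2(-y[0],y[1]); x=np.array([np.cos(yaw),np.sin(yaw),0])
lid=(PL+PR)/2; st=lid+25.4*x-[0,0,38]; print("yaw",yaw,np.degrees(yaw),"lid",lid,"strip",st, proj("scene",lid),proj("scene",PL),proj("scene",PR))
E
```

```text
[ -0.23 261.77]
[np.int64(295), np.int64(295), np.int64(295), np.int64(280), np.int64(280), np.int64(280), np.int64(280), np.int64(281), np.int64(281), np.int64(281), np.int64(281), np.int64(282), np.int64(282)] [np.float64(351.5), np.float64(351.5), np.float64(352.5), np.float64(352.5), np.float64(352.5), np.float64(352.5), np.float64(352.5), np.float64(353.5), np.float64(353.5), np.float64(353.5), np.float64(353.5), np.float64(353.5), np.float64(354.5)]
[249.46 204.11] [354.72 179.78] [563.65 177.82 179.  ] [ 627.29 -129.95  179.  ] 314.280118669983
yaw 0.20388622577168233 11.681820237568834 lid [595.47  23.94 179.  ] strip [620.35  29.08 141.  ] [306.72 195.04] [269.88 174.65] [349.28 218.59]
```

Run:
```python
from h import *
k=[-.2311,261.77]
L=np.array([286.6,195.5]);Rr=np.array([354.8,179.7])
PL,PR=onz("top",*L,179),onz("top",*Rr,179); y=(PL-PR); w=np.linalg.norm(y); y/=w
yaw=np.arctan2(-y[0],y[1]); x=np.array([np.cos(yaw),np.sin(yaw),0]); lid=(PL+PR)/2
print(w,yaw,lid,"strip",lid+25.4*x-[0,0,38]); 
for p in(PL,PR,lid): print(proj("scene",p))
i=cv2.imread("pics/scene0.png")[130:270,270:410]; i=cv2.resize(i,None,fx=4,fy=4,interpolation=2)
for p in(PL,PR,lid): cv2.circle(i,tuple(int(v) for v in (proj("scene",p)-[270,130])*4),4,(0,0,255),1)
cv2.imwrite("pics/s1.png",i)
```

```text
204.17540623795074 0.2044226969565214 [606.81 -30.23 179.  ] strip [631.68 -25.08 141.  ]
[295.24 188.66]
[349.42 218.6 ]
[321.03 202.91]
```

View pics/s1.png

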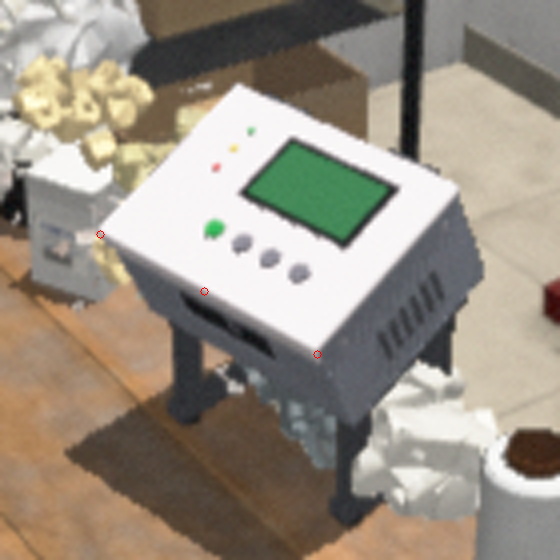

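The projected edge agrees in both views (width 204 mm, yaw 0.204), which puts the strip at about (632, -25, 141). In the crop the strip shows as a dark band from (185,290) to (270,350). Next I move over the orange handle.

```bash
python3 -m pendant '[[[0.6,-1,0],[0,0,0.3],1],[[0.6,-1,0],[0,0,0.3],1],[[0.6,-1,0],[0,0,0.3],1],[[0.6,-1,0],[0,0,0.3],1],[[0.6,-1,0],[0,0,0.3],1],[[0.6,-1,0],[0,0,0.3],1],[[0.6,-1,0],[0,0,0.3],1],[[0.6,-1,0],[0,0,0.3],1],[[0.6,-1,0],[0,0,0.3],1],[[0.6,-1,0],[0,0,0.3],1]]'
python3 -m pendant '[[[0.6,-1,0],[0,0,0],1],[[0.6,-1,0],[0,0,0],1],[[0.6,-1,0],[0,0,0],1],[[0.6,-1,0],[0,0,0],1],[[0,-1,0],[0,0,0],1],[[0,-1,0],[0,0,0],1],[[0,-1,0],[0,0,0],1],[[0,-1,0],[0,0,0],1],[[0,-1,0],[0,0,0],1],[[0,-1,0],[0,0,0],1]]'
python3 -m pendant '[[[0,-1,0],[0,0,0],1],[[0,-1,0],[0,0,0],1],[[0,-1,0],[0,0,0],1],[[0,-1,-0.5],[0,0,0],1],[[0,-1,-0.5],[0,0,0],1],[[0,-1,-0.5],[0,0,0],1],[[0,-0.3,-0.5],[0,0,0],1],[[0,0,-0.5],[0,0,0],1],[[0,0,-0.5],[0,0,0],1],[[0,0,0],[0,0,0],1]]'
python3 - <<'E'
from h import *
o=bot.get_obs(); P=bot.camera_params("wrist"); i=bot.capture("wrist"); cv2.imwrite("pics/w1.png",i)
print(o["time"],o["tool_pos"],o["tcp_rot"],o["joint_positions"],o["contact_force"]); T=np.array(P["camera_from_world"]);print(-T[:3,:3].T@T[:3,3],T[:3,:3])
h=cv2.cvtColor(i,cv2.COLOR_BGR2HSV); m=cv2.inRange(h,(3,150,120),(22,255,255)); _,l,st,_=cv2.connectedComponentsWithStats(m); j=1+st[1:,4].argmax(); print(st[j])
v,u=np.nonzero(l==j); p=np.c_[u,v].astype(float); c=p.mean(0); d=np.linalg.svd(p-c,full_matrices=False)[2][0]; k=(p-c)@d
print(c,[onz("wrist",*(c+d*q),16.5,P) for q in(k.min(),0,k.max())])
E
```

```text
time: 0.93
tool_pos: [373.0, 186.8, 243.6]
tcp_rot: [3.142, -0.0, 3.128]
contact_force: [0.7, 0.5, 0.1]
grip_width: 92.0
finger_force: 0.0
time: 1.77
tool_pos: [444.2, -113.0, 243.5]
tcp_rot: [3.141, -0.0, 3.126]
contact_force: [0.4, 0.4, 0.5]
grip_width: 91.7
finger_force: 0.0
time: 2.6
tool_pos: [443.0, -299.7, 150.5]
tcp_rot: [3.137, -0.005, 3.125]
contact_force: [-0.2, 0.6, 0.0]
grip_width: 92.0
finger_force: 0.0
2.6 [ 443.03 -299.65  150.46] [ 3.14 -0.    3.12] [-0.74  0.46  1.63  0.    1.07 -2.29] [-0.25  0.63  0.04]
[ 361.42 -298.15  291.32] [[ 0.02  1.    0.  ]
 [ 0.96 -0.02  0.3 ]
 [ 0.3  -0.   -0.96]]
[ 192  344  426   15 3648]
[454.45 352.62] [array([613.85,   6.26,  16.5 ]), array([ 613.98, -161.77,   16.5 ]), array([ 614.2 , -433.04,   16.5 ])]
```

View pics/w1.png

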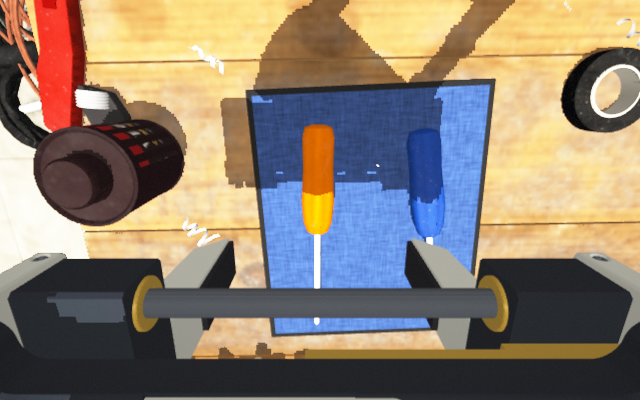

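The wrist view shows the orange handle from (318,125) to (317,235), its tip at (317,323), and the fingers straddling it. I'll convert these pixels to positions.

Run:
```python
from h import *
for q,z in(((318,125),20),((317,235),17),((317,180),16.5),((317,323),16.5),((425,185),16.5)): print(q,onz("wrist",*q,z))
```

```text
(318, 125) [ 382.6  -299.14   20.  ]
(317, 235) [ 481.27 -301.8    17.  ]
(317, 180) [ 429.63 -300.84   16.5 ]
(317, 323) [ 577.29 -303.57   16.5 ]
(425, 185) [ 435.71 -206.4    16.5 ]
```

```bash
python3 -m pendant '[[[0.23,-0.05,-0.8],[0,0,0],1],[[0,0,-1],[0,0,0],1],[[0,0,-1],[0,0,0],1],[[0,0,-0.7],[0,0,0],1],[[0,0,-0.4],[0,0,0],1],[[0,0,-0.2],[0,0,0],1],[[0,0,-0.1],[0,0,0],1],[[0,0,-0.05],[0,0,0],1],[[0,0,0],[0,0,0],1],[[0,0,0],[0,0,0],1]]'
```

```text
time: 3.48
tool_pos: [452.1, -302.6, 27.3]
tcp_rot: [-3.14, 0.002, 3.126]
contact_force: [0.3, -1.0, -0.5]
grip_width: 91.7
finger_force: 0.0
```

```bash
python3 -m pendant '[[[-0.05,0.03,-0.15],[0,0,0],1],[[0,0,0],[0,0,0],-1],[[0,0,0],[0,0,0],-1],[[0,0,0],[0,0,0],-1],[[0,0,0],[0,0,0],-1],[[0,0,0],[0,0,0],-1],[[0,0,0],[0,0,0],-1],[[0,0,0],[0,0,0],-1],[[0,0,0],[0,0,0],-1],[[0,0,0],[0,0,0],-1]]'
```

```text
time: 4.32
tool_pos: [450.1, -301.2, 21.7]
tcp_rot: [3.142, -0.0, 3.126]
contact_force: [-0.4, 1.0, 0.9]
grip_width: 36.2
finger_force: 0.0
```

```bash
python3 -m pendant '[[[0,0,0],[0,0,0],-1],[[0,0,0],[0,0,0],-1],[[0,0,0],[0,0,0],-1],[[0,0,0],[0,0,0],-1],[[0,0,0],[0,0,0],-1],[[0,0,0.3],[0,0,0],-1],[[0,0,0.6],[0,0,0],-1],[[0,0,0.8],[0,0,0],-1],[[0,0,0.8],[0,0,0],-1],[[0,0,0.8],[0,0,0],-1]]'
```

```text
time: 5.15
tool_pos: [449.8, -301.0, 122.2]
tcp_rot: [3.141, -0.0, 3.126]
contact_force: [0.8, 0.1, -1.5]
grip_width: 27.5
finger_force: 30.0
```

```bash
python3 -m pendant '[[[0,1,0],[0,0,0.46],-1],[[0,1,0],[0,0,0.46],-1],[[0,1,0],[0,0,0.46],-1],[[0,1,0],[0,0,0.46],-1],[[0,1,0],[0.123,-0.593,0],-1],[[0,1,-0.3],[0.123,-0.593,0],-1],[[0,1,-0.3],[0.123,-0.593,0],-1],[[0,0.8,-0.3],[0.123,-0.593,0],-1],[[0,0.4,-0.3],[0.123,-0.593,0],-1],[[0,0,0],[0.123,-0.593,0],-1]]'
python3 - <<'E'
from h import *
o=bot.get_obs(); print(o["tool_pos"],o["tcp_rot"],o["joint_positions"],o["contact_force"]); M=R.from_euler("xyz",o["tcp_rot"]).as_matrix(); print(M)
s=np.array([631.7,-25.1,141]);yaw=.204; d=np.array([.906*np.cos(yaw),.906*np.sin(yaw),.423]); yb=np.array([-np.sin(yaw),np.cos(yaw),0])
i=cv2.imread("pics/scene0.png"); g=cv2.cvtColor(i,6)
from scipy.ndimage import map_coordinates as mc
up=np.cross(d,yb)
for h_ in(-12,-8,-4,0,4,8): print(h_,[int(mc(g.astype(float),proj("scene",s+yb*a+up*h_)[::-1,None],order=1)[0]) for a in range(-52,53,4)])
bot.capture  # no call
cv2.imwrite("pics/w2.png",bot.capture("wrist"))
E
```

```text
time: 5.98
tool_pos: [448.9, -52.7, 85.7]
tcp_rot: [3.133, 0.397, -2.933]
contact_force: [0.5, 0.9, -1.4]
grip_width: 27.2
finger_force: 30.0
[448.93 -52.69  85.74] [ 3.13  0.4  -2.93] [-0.46  0.32  2.22  0.73  0.38 -2.89] [ 0.55  0.91 -1.43]
[[-0.9  -0.21  0.38]
 [-0.19  0.98  0.09]
 [-0.39  0.01 -0.92]]
-12 [82, 82, 82, 83, 80, 59, 38, 38, 35, 37, 40, 37, 36, 44, 45, 47, 45, 42, 39, 37, 36, 29, 37, 36, 36, 47, 57]
-8 [83, 81, 82, 81, 70, 51, 35, 27, 26, 26, 28, 20, 35, 47, 49, 46, 29, 29, 26, 28, 25, 23, 29, 23, 29, 34, 54]
-4 [81, 82, 82, 79, 75, 46, 30, 24, 25, 22, 23, 24, 41, 52, 52, 43, 30, 25, 23, 25, 21, 26, 24, 23, 26, 35, 61]
0 [82, 82, 83, 82, 71, 50, 32, 30, 23, 27, 23, 34, 51, 51, 62, 41, 31, 26, 26, 29, 28, 34, 28, 30, 31, 44, 62]
4 [83, 85, 86, 85, 73, 47, 40, 39, 34, 38, 37, 50, 56, 63, 62, 51, 42, 38, 41, 42, 47, 46, 42, 41, 45, 56, 75]
8 [88, 90, 92, 89, 77, 62, 61, 56, 57, 57, 62, 68, 72, 79, 74, 63, 60, 59, 62, 64, 68, 63, 59, 62, 64, 71, 86]
```

View pics/w2.png

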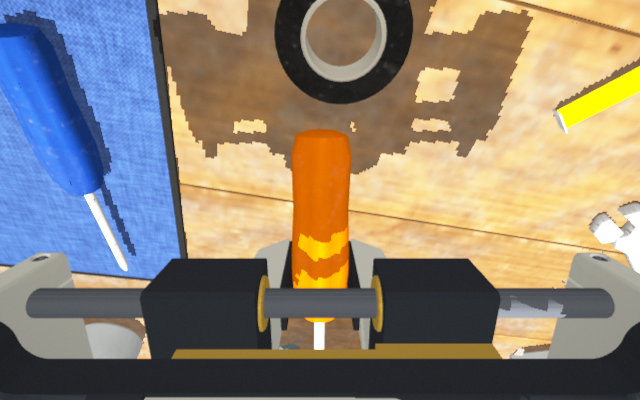

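The wrist view shows the driver held straight in the jaws, shank pointing ahead at (319,335). In the scene picture the slot shows as a brighter patch near y_box ≈ +1.5 mm, so I'll start feeling from about -10.

```bash
python3 -m pendant '[[[0.27,-0.04,0],[0,0,0],-1],[[0.27,-0.04,0],[0,0,0],-1],[[0.27,-0.04,0],[0,0,0],-1],[[0.27,-0.04,0],[0,0,0],-1],[[0.27,-0.04,0],[0,0,0],-1],[[0.27,-0.04,0],[0,0,0],-1],[[0.27,-0.05,0],[0,0,0],-1],[[0,0,0],[0,0,0],-1],[[0,0,0],[0,0,0],-1],[[0,0,0],[0,0,0],-1]]'
cat >> h.py <<'E'
S=np.array([631.7,-25.1,141]);yaw=.204; D=np.array([.906*np.cos(yaw),.906*np.sin(yaw),.423]); YB=np.array([-np.sin(yaw),np.cos(yaw),0]); UP=np.cross(D,YB)
def st():
    o=bot.get_obs(); M=R.from_euler("xyz",o["tcp_rot"]).as_matrix()
    ax=M@R.from_euler("z",-(.0035)).as_matrix()@[-1,0,0]
    tip=o["tool_pos"]+127.5*ax+5.3*M[:,2]; e=tip-S
    want=np.column_stack([-D,YB,np.cross(-D,YB)]); rv=R.from_matrix(want@M.T).as_rotvec()
    f=o["contact_force"]
    print("t",o["time"],"tcp",o["tool_pos"],"q",o["joint_positions"],"\ntip",tip,"in box: D %.1f Y %.1f UP %.1f"%(e@D,e@YB,e@UP),"rot to do/0.12",rv/.12,"force D %.1f Y %.1f UP %.1f"%(f@D,f@YB,f@UP),"grip",o["grip_width"])
E
python3 -c "
from h import *
st();print(D/30,YB/30,UP/30)"
```

```text
time: 6.87
tool_pos: [507.2, -63.7, 86.1]
tcp_rot: [3.134, 0.396, -2.935]
contact_force: [-0.8, 1.0, -2.4]
grip_width: 27.1
finger_force: 30.0
t 6.8667 tcp [507.18 -63.65  86.13] q [-0.41  0.4   2.07  0.61  0.42 -2.72] 
tip [624.19 -38.6  130.48] in box: D -13.6 Y -11.7 UP -5.3 rot to do/0.12 [ 0.01 -0.34 -0.05] force D -1.6 Y 1.1 UP -1.9 grip 27.106947284646722
[0.03 0.01 0.01] [-0.01  0.03  0.  ] [-0.01 -0.    0.03]
```

```bash
python3 -m pendant '[[[0,0,0],[0.01,-0.34,-0.05],-1],[[0,0,0],[0,0,0],-1],[[0.03,0.006,0.014],[0,0,0],-1],[[0.03,0.006,0.014],[0,0,0],-1],[[0.03,0.006,0.014],[0,0,0],-1],[[0.03,0.006,0.014],[0,0,0],-1],[[0.03,0.006,0.014],[0,0,0],-1],[[0.03,0.006,0.014],[0,0,0],-1],[[0.03,0.006,0.014],[0,0,0],-1],[[0,0,0],[0,0,0],-1]]' | grep -v tool_pos; python3 -c "
from h import *
st()"
```

```text
time: 7.7
tcp_rot: [-3.141, 0.438, -2.937]
contact_force: [1.6, -0.6, -0.7]
grip_width: 27.5
finger_force: 30.0
t 7.7 tcp [514.17 -62.66  89.48] q [-0.42  0.4   2.08  0.71  0.39 -2.82] 
tip [629.36 -38.34 138.72] in box: D -5.5 Y -12.5 UP 0.0 rot to do/0.12 [0.01 0.01 0.  ] force D 1.0 Y -0.9 UP -1.3 grip 27.524150845309393
```

```bash
python3 -m pendant '[[[0.03,0.006,0.014],[0,0,0],-1],[[0.03,0.006,0.014],[0,0,0],-1],[[0.03,0.006,0.014],[0,0,0],-1],[[0.03,0.006,0.014],[0,0,0],-1],[[0.03,0.006,0.014],[0,0,0],-1],[[0,0,0],[0,0,0],-1],[[0,0,0],[0,0,0],-1],[[0,0,0],[0,0,0],-1],[[0,0,0],[0,0,0],-1],[[0,0,0],[0,0,0],-1]]' | grep -v tool_pos; python3 -c "
from h import *
st();cv2.imwrite('pics/s2.png',cv2.resize(bot.capture('scene')[130:270,250:410],None,fx=4,fy=4,interpolation=2))"
```

```text
time: 8.53
tcp_rot: [-3.141, 0.437, -2.938]
contact_force: [0.4, -1.1, -1.1]
grip_width: 27.6
finger_force: 30.0
t 8.5333 tcp [518.4  -61.78  91.46] q [-0.41  0.4   2.07  0.69  0.39 -2.79] 
tip [633.6  -37.49 140.67] in box: D -0.7 Y -12.5 UP -0.0 rot to do/0.12 [0.   0.01 0.  ] force D -0.3 Y -1.2 UP -1.1 grip 27.57862605924479
```

View pics/s2.png

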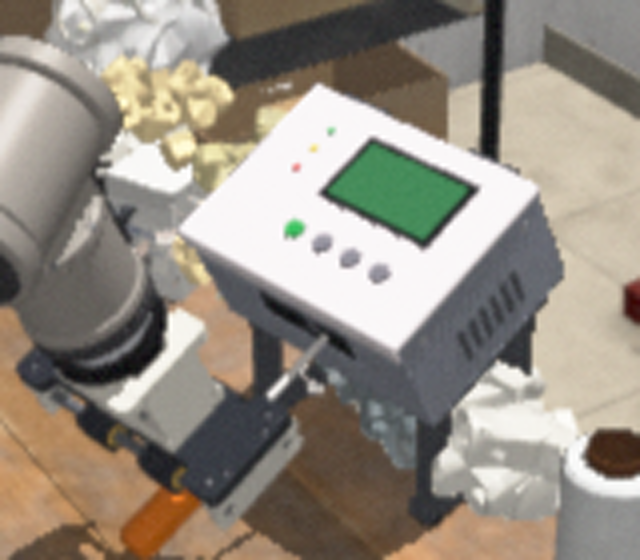

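The tip is at crop (323,338), in front of the strip window, which runs from (262,295) to (355,355). It is just right of the slot patch near (315,330). I'll keep advancing until it touches.

```bash
python3 -m pendant '[[[0.03,0.006,0.014],[0,0,0],-1],[[0,0,0],[0,0,0],-1],[[0.03,0.006,0.014],[0,0,0],-1],[[0,0,0],[0,0,0],-1],[[0.03,0.006,0.014],[0,0,0],-1],[[0,0,0],[0,0,0],-1],[[0,0,0],[0,0,0],-1],[[0,0,0],[0,0,0],-1],[[0,0,0],[0,0,0],-1],[[0,0,0],[0,0,0],-1]]' | grep -v tool_pos; python3 -c "
from h import *
st()"
```

```text
time: 9.42
tcp_rot: [3.14, 0.435, -2.938]
contact_force: [-6.4, -1.5, -4.0]
grip_width: 27.2
finger_force: 30.0
t 9.4167 tcp [519.68 -60.79  91.68] q [-0.41  0.4   2.07  0.68  0.4  -2.77] 
tip [635.03 -36.51 140.56] in box: D 0.7 Y -11.9 UP -0.8 rot to do/0.12 [-0.01 -0.02 -0.  ] force D -7.6 Y -0.1 UP -0.8 grip 27.207479840210667
```

```bash
python3 -m pendant '[[[-0.02,-0.004,-0.009],[0,0,0],-1],[[-0.007,0.033,0],[0,0,0],-1],[[-0.007,0.033,0],[0,0,0],-1],[[-0.007,0.033,0],[0,0,0],-1],[[-0.007,0.033,0],[0,0,0],-1],[[-0.007,0.033,0],[0,0,0],-1],[[-0.007,0.033,0],[0,0,0],-1],[[-0.007,0.033,0],[0,0,0],-1],[[-0.007,0.033,0],[0,0,0],-1],[[0,0,0],[0,0,0],-1]]' | grep -v tool_pos; python3 -c "
from h import *
st()"
```

```text
time: 10.25
tcp_rot: [-3.142, 0.436, -2.94]
contact_force: [-6.4, -4.7, -3.7]
grip_width: 27.4
finger_force: 30.0
t 10.25 tcp [518.08 -53.78  91.81] q [-0.39  0.39  2.08  0.68  0.38 -2.76] 
tip [633.4  -29.71 140.86] in box: D 0.6 Y -4.9 UP -0.4 rot to do/0.12 [ 0.   -0.01  0.02] force D -8.1 Y -3.3 UP -0.3 grip 27.402447708539736
```

```bash
python3 -m pendant '[[[-0.017,0.031,-0.005],[0,0,0],-1],[[-0.007,0.033,0],[0,0,0],-1],[[-0.007,0.033,0],[0,0,0],-1],[[-0.007,0.033,0],[0,0,0],-1],[[-0.007,0.033,0],[0,0,0],-1],[[0,0,0],[0,0,0],-1],[[0,0,0],[0,0,0],-1],[[0,0,0],[0,0,0],-1],[[0,0,0],[0,0,0],-1],[[0,0,0],[0,0,0],-1]]' | grep -v tool_pos; python3 -c "
from h import *
st()"
```

```text
time: 11.08
tcp_rot: [-3.141, 0.438, -2.938]
contact_force: [0.0, 0.3, -1.1]
grip_width: 27.4
finger_force: 30.0
t 11.0833 tcp [517.54 -48.57  92.32] q [-0.38  0.39  2.08  0.68  0.38 -2.76] 
tip [632.74 -24.28 141.54] in box: D 1.3 Y 0.6 UP -0.0 rot to do/0.12 [0.   0.01 0.  ] force D -0.4 Y 0.3 UP -1.1 grip 27.401983605800286
```

The force has dropped away, so the tip is in the slot. I shift 1 mm towards its middle and push straight in.

```bash
python3 -m pendant '[[[-0.007,0.033,0],[0,0,0],-1],[[0.03,0.006,0.014],[0,0,0],-1],[[0.03,0.006,0.014],[0,0,0],-1],[[0.03,0.006,0.014],[0,0,0],-1],[[0.03,0.006,0.014],[0,0,0],-1],[[0.03,0.006,0.014],[0,0,0],-1],[[0.03,0.006,0.014],[0,0,0],-1],[[0.03,0.006,0.014],[0,0,0],-1],[[0,0,0],[0,0,0],-1],[[0,0,0],[0,0,0],-1]]' | grep -v tool_pos; python3 -c "
from h import *
st()"
```

```text
time: 11.92
tcp_rot: [-3.141, 0.437, -2.938]
contact_force: [-4.7, -0.6, -4.0]
grip_width: 27.6
finger_force: 30.0
t 11.9167 tcp [523.17 -46.12  94.92] q [-0.37  0.39  2.06  0.65  0.39 -2.72] 
tip [638.42 -21.82 144.02] in box: D 7.8 Y 1.9 UP -0.3 rot to do/0.12 [ 0. -0.  0.] force D -5.9 Y 0.4 UP -1.6 grip 27.55582210443499
```

Pad contact, with little side force. I continue in 1 mm rows.

```bash
python3 -m pendant '[[[0.03,0.006,0.014],[0,0,0],-1],[[0.03,0.006,0.014],[0,0,0],-1],[[0.03,0.006,0.014],[0,0,0],-1],[[0.03,0.006,0.014],[0,0,0],-1],[[0.03,0.006,0.014],[0,0,0],-1],[[0,0,0],[0,0,0],-1],[[0,0,0],[0,0,0],-1],[[0,0,0],[0,0,0],-1],[[0,0,0],[0,0,0],-1],[[0,0,0],[0,0,0],-1]]' | grep -v tool_pos
cat > lid.py <<'E'
from h import *
st()
a=cv2.imread('pics/scene0.png')[120:230,295:390]; b=bot.capture('scene')[120:230,295:390]; print('lid diff',cv2.absdiff(a,b).mean())
E
python3 lid.py
```

```text
time: 12.75
tcp_rot: [-3.141, 0.437, -2.938]
contact_force: [-5.5, -1.4, -3.1]
grip_width: 27.2
finger_force: 30.0
t 12.75 tcp [528.01 -45.35  97.3 ] q [-0.36  0.39  2.05  0.63  0.39 -2.69] 
tip [643.22 -21.05 146.5 ] in box: D 13.3 Y 1.6 UP -0.1 rot to do/0.12 [0.   0.01 0.  ] force D -6.4 Y -0.3 UP -0.4 grip 27.21121160394456
lid diff 31.755438596491228
```

```bash
python3 -m pendant '[[[0,0,0],[0,0,0],-1],[[0,0,0],[0,0,0],-1],[[0,0,0],[0,0,0],-1],[[0,0,0],[0,0,0],-1],[[0,0,0],[0,0,0],-1],[[0,0,0],[0,0,0],-1],[[0,0,0],[0,0,0],-1],[[0,0,0],[0,0,0],-1],[[0,0,0],[0,0,0],-1],[[0,0,0],[0,0,0],-1]]' | grep contact; python3 lid.py; python3 -c "
from h import *
cv2.imwrite('pics/s3.png',bot.capture('scene'))"
```

```text
contact_force: [-4.6, -1.9, -3.3]
t 13.6333 tcp [528.09 -45.4   97.36] q [-0.36  0.39  2.05  0.63  0.39 -2.69] 
tip [643.3  -21.11 146.58] in box: D 13.4 Y 1.6 UP -0.1 rot to do/0.12 [0.   0.01 0.  ] force D -5.9 Y -1.0 UP -0.9 grip 27.18776414016763
lid diff 44.451387559808616
```

View pics/s3.png

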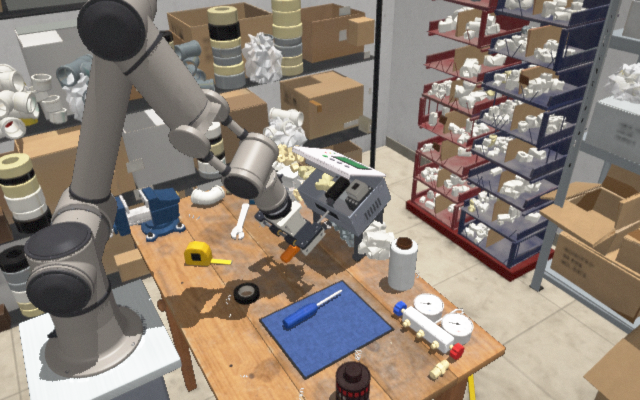

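Scene view: the cover stands open at (340,160), the tool is still in the slot. I draw it straight out.

```bash
python3 -m pendant '[[[-0.089,-0.018,-0.042],[0,0,0],-1],[[-0.118,-0.025,-0.056],[0,0,0],-1],[[-0.118,-0.025,-0.056],[0,0,0],-1],[[-0.118,-0.025,-0.056],[0,0,0],-1],[[-0.118,-0.025,-0.056],[0,0,0],-1],[[-0.118,-0.025,-0.056],[0,0,0],-1],[[-0.118,-0.025,-0.056],[0,0,0],-1],[[-0.118,-0.025,-0.056],[0,0,0],-1],[[-0.118,-0.025,-0.056],[0,0,0],-1],[[-0.118,-0.025,-0.056],[0,0,0],-1]]' | grep contact; python3 lid.py
```

```text
contact_force: [0.3, 0.4, -1.1]
t 14.5667 tcp [493.45 -52.95  80.99] q [-0.41  0.39  2.15  0.81  0.34 -2.92] 
tip [608.63 -28.68 130.26] in box: D -25.7 Y 1.2 UP 0.1 rot to do/0.12 [0.01 0.01 0.01] force D -0.1 Y 0.3 UP -1.2 grip 27.860201203263692
lid diff 44.4104625199362
```

```bash
python3 -m pendant '[[[-0.15,-0.4,0.4],[0,0,0],-1],[[-0.15,-0.8,0.4],[-0.123,0.593,0],-1],[[-0.15,-1,0.2],[-0.123,0.593,0],-1],[[-0.15,-1,0],[-0.123,0.593,0],-1],[[-0.15,-1,0],[-0.123,0.593,0],-1],[[-0.15,-1,0],[-0.123,0.593,0],-1],[[-0.15,-1,0],[-0.123,0.593,0],-1],[[-0.15,-1,0],[0,0,-0.6],-1],[[-0.1,-0.7,0],[0,0,-0.6],-1],[[0,-0.3,0],[0,0,-0.6],-1]]'; python3 -c "
from h import *
print(bot.get_obs()['joint_positions'])"
```

```text
time: 15.45
tool_pos: [456.8, -293.0, 107.4]
tcp_rot: [3.139, 0.028, 3.126]
contact_force: [-0.8, -0.3, -1.3]
grip_width: 27.4
finger_force: 30.0
[-0.72  0.51  1.67  0.02  0.94 -2.29]
```

```bash
python3 -m pendant '[[[-0.23,-0.27,-0.6],[0,0.23,0],-1],[[0,0,-0.8],[0,0,0],-1],[[0,0,-0.6],[0,0,0],-1],[[0,0,-0.4],[0,0,0],-1],[[0,0,-0.2],[0,0,0],-1],[[0,0,-0.1],[0,0,0],-1],[[0,0,0],[0,0,0],-1],[[0,0,0],[0,0,0],-1],[[0,0,0],[0,0,0],-1],[[0,0,0],[0,0,0],-1]]'
```

```text
time: 16.28
tool_pos: [450.5, -298.5, 27.4]
tcp_rot: [3.139, 0.0, 3.131]
contact_force: [-0.2, -0.3, -1.0]
grip_width: 27.7
finger_force: 30.0
```

```bash
python3 -m pendant '[[[0,0,-0.07],[0,0,0],-1],[[0,0,-0.06],[0,0,0],-1],[[0,0,-0.03],[0,0,0],-1],[[0,0,0],[0,0,0],-1],[[0,0,0],[0,0,0],-1],[[0,0,0],[0,0,0],-1],[[0,0,0],[0,0,0],-1],[[0,0,0],[0,0,0],-1],[[0,0,0],[0,0,0],-1],[[0,0,0],[0,0,0],-1]]'
```

```text
time: 17.12
tool_pos: [450.1, -298.2, 21.8]
tcp_rot: [3.138, -0.001, 3.131]
contact_force: [-0.2, 0.5, 0.3]
grip_width: 27.2
finger_force: 30.0
```

The weight has come off the wrist, so the driver rests on the mat. I open the jaws.

```bash
python3 -m pendant '[[[0,0,0],[0,0,0],1],[[0,0,0],[0,0,0],1],[[0,0,0],[0,0,0],1],[[0,0,0],[0,0,0],1],[[0,0,0],[0,0,0],1],[[0,0,0],[0,0,0],1],[[0,0,0],[0,0,0],1],[[0,0,0],[0,0,0],1],[[0,0,0],[0,0,0],1],[[0,0,0],[0,0,0],1]]' | grep -E "time|grip|contact"; python3 -m pendant '[[[0,0,0],[0,0,0],1],[[0,0,0],[0,0,0],1],[[0,0,0],[0,0,0],1],[[0,0,0.2],[0,0,0],1],[[0,0,0.6],[0,0,0],1],[[0,0,1],[0,0,0],1],[[0,0,1],[0,0,0],1],[[0,0,1],[0,0,0],1],[[-0.3,0,1],[0,0,0],1],[[0,0,0.3],[0,0,0],1]]'; python3 -c "
from h import *
cv2.imwrite('pics/s4.png',bot.capture('scene'));st()"
```

```text
time: 17.95
contact_force: [0.0, -0.3, -0.9]
grip_width: 89.1
time: 18.78
tool_pos: [441.7, -299.3, 179.6]
tcp_rot: [-3.14, 0.004, 3.131]
contact_force: [0.3, -0.3, 0.1]
grip_width: 91.8
finger_force: 0.0
t 18.8333 tcp [ 442.21 -299.45  179.5 ] q [-0.74  0.42  1.6   0.    1.12 -2.3 ] 
tip [ 569.73 -300.35  174.82] in box: D -91.2 Y -257.0 UP 79.9 rot to do/0.12 [ 0.37 -3.59  1.76] force D 0.9 Y -0.2 UP 0.9 grip 91.55465744337165
```

View pics/s4.png

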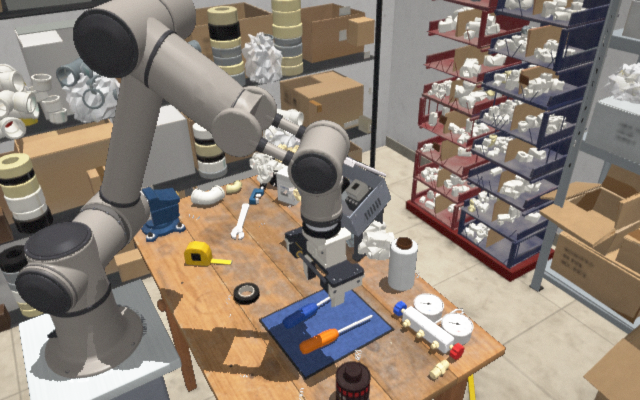

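The orange driver lies on the mat from (302,348) to (371,318). The blue driver, roll and spanner are where they were, and the box is open. I let it settle and hand in.

```bash
python3 -m pendant '[[[0,0,0],[0,0,0],1],[[0,0,0],[0,0,0],1],[[0,0,0],[0,0,0],1],[[0,0,0],[0,0,0],1],[[0,0,0],[0,0,0],1],[[0,0,0],[0,0,0],1],[[0,0,0],[0,0,0],1],[[0,0,0],[0,0,0],1],[[0,0,0],[0,0,0],1],[[0,0,0],[0,0,0],1]]' | head -2; python3 -c "
from plant import bot
print(bot.close_job())"
```

```text
time: 19.67
tool_pos: [441.1, -298.2, 174.7]
the job is handed in; nothing more can be done
None
```

The latch let go and the cover sprang open at about 6 N of push; the orange screwdriver is back on the mat, nothing else looks moved, and I handed the job in at 19.7 s (no verdict returned).

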